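Feel out the heavy side of a sampler handwheel

ROBOT

A 6-joint arm with a two-finger parallel gripper is mounted at the origin on the work surface. World frame = base frame: x ahead of the robot, y to its left, z up, the work surface at z = 0. Lengths are in m, angles in rad, forces in N, time in s.
With the tool pointing down it reaches from about 0.35 to 0.8 m from the base axis. Payload 7.3 kg.
Tool frame: the origin (TCP) lies at the very end of the fingers, on their centre line; the grasp point (between the pads) lies 19 mm behind it (r.tcp_to_grasp is the distance from the TCP to the grasp point, in m); z points along the fingers, y is the direction in which the jaws open and shut (so a half turn about z gives the same grasp; the last joint's range is limited). The gripper opens to 85 mm and grips with 20 to 120 N. Pads are 22 mm wide; open, the fingers measure 114 mm over their backs; the gripper's body (76 mm by 85 mm) begins 54 mm behind the grasp point. The pads swing forward as they close: fully open they stand 13 mm farther back than shut.
Start: joints at [1.071, 0.342, 1.524, -0, 1.275, -0.146], TCP at [0.182, 0.493, 0.231] pointing down, gripper open.
Joint ranges: [-2.53, 2.53], [-0.77, 2.02], [0.04, 2.7], [-1, 4.14], [0.28, 2.66], [-3.11, 3.11]. Speed limits (rad/s): [2.57, 2.57, 3.14, 3.14, 3.14, 3.14].

INTERFACE

Orientations are given as a 3x3 rotation matrix whose columns are the frame's x, y, z axes.
In Python, from bench import r gives the robot as it stands. The module is installed in compiled form; this text tells all that it offers.
- The arm moves only by the tool servo_tool, never from a script. Its argument "increments" is a list of rows, each a list of 3 entries, a list of its own where there are three numbers: the shift along the tool's x, y, z in cm, then the turn, a rotation vector about the tool's x, y, z in rad, then the opening, from -1 (shut) to 1 (fully open). In form: [[[tx, ty, tz], [ax, ay, az], gripper], ...]. A call has 1 to 10 rows; each row shifts and turns the pose as measured when the row begins, along the tool's axes as they then stand; what a row does not reach is not made up. A row lasts 1/8 s, in which the tool goes at most 62.5 mm and 10.7 degrees, less where a joint would pass 70% of its speed; a pose out of reach is approached as far as the arm can. A call is refused whole if a number of a shift passes 6.25 or a number of a turn 0.188, either way. A call with a gripper value outside its range is refused whole. The fingers move at their own pace and stop on an object; "squeeze" is the grip in N (left out, the last holds). Time passes only in rows, so rows that do not move let the fingers close. It gives the time, the measured TCP pose, the force and the opening at its end, in the units of the state.
- r.get_obs(): the state, without advancing time (a new reading comes with each control period).
- r.get_image(name): name is "scene" or "top" or "wrist"; returns the picture (480x640x3 uint8, red, green, blue); there is no depth.
- r.camera_params(name): a dict with "fov_y" (degrees; the focal length in pixels is half the picture's height over the tangent of half this angle, whatever the lens; pixels are square), "cx", "cy" (the principal point, pixels), "dist_coeffs" ([k1, k2, p1, p2, k3] as OpenCV has them; the pictures are not rectified), "rvec" (rotation vector, rad) and "tvec" (3), from world to camera coordinates, as OpenCV has them; the wrist camera has in their place "T_tool_cam" (4x4, takes a point from camera to tool coordinates, whose origin is the TCP and whose axes are the flange's). Camera axes: x right, y down, z forward; pixel columns grow to the right and rows downward; lengths in m; the calibration is good to about 2 mm. A picture is of the moment at which its call begins: read the wrist's pose just before it. camera_params takes no time and is no camera call.
- r.hand_in(): hands the job in, once; it reports no verdict.
Trained networks look in the newest picture that a camera, given by its name, has taken for a name from the list of things; names that differ only in an ending like _2 or _b are one class to them, and where a whole thing is asked for, a point or a joint stands for the part that bears it (a point fixed in the world has none). Each returns a list of dicts, best first, with "confidence" (0 to 1); they miss things now and then, are a little off and sometimes report something else, mostly with a low value. They report only what shows in the picture. A call takes as long as a camera call.
- r.look_for(camera, thing): "box" ([left, top, right, bottom] in pixels, round what is visible of it).
- r.regions_of(camera, thing): "pixels" (480x640 bool, what is visible of it) and "box" ([left, top, right, bottom] in pixels, round what is visible of it).
- r.tip_of(camera, thing): "position" ([column, row] in pixels: a listed point, or the origin of a listed thing).
The state is a dict: "clock": time; "joint_positions": joint angles; "qvel": joint speeds; "joint_efforts": joint torques, N m; "eef_pos": TCP position; "orientation": TCP orientation; "force": force on the tool from outside, world axes, zero at the start; "ft_torque": the same for the moment, N m; "finger_gap": opening from 0.0 (shut) to 1.0 (fully open).
Only numpy, scipy, OpenCV 4.12 (cv2) and the standard library are available. Lean on these libraries where they do the work, as an engineer would, in place of code of your own. Each camera call takes 0.05 s, during which the arm holds its last target. There are 200 camera calls.

TASK

Two sampler handwheels hang on balancing stands; the orange puck lies at the stand of the one still to be balanced, the green puck at the finished one. Take the orange-puck wheel by its black crank handle, turn it at least a quarter turn away from how it stood and feel which side is heavy, then bring the hidden heavy side straight down and finish with the gripper still holding the handle and the wheel at rest, so that a counterweight can be fixed on top. Leave the other wheel, the pucks, the jar and the screwdriver alone.

Things in the scene. Friction and masses are not known exactly. Their poses are not given: they have to be found in the camera images.
- stand_a: fixed balancing stand on the robot's left (+y): base plate 150 x 140 x 14 mm (x -110 to +40 mm); aluminium post 36 mm wide on the -x side of the wheel, bearing head up to 22 mm above the axle; nothing but the wheel's handle on the +x side. Origin on the table straight under the wheel's centre; x along the axle, away from the post; z up
- stand_b: fixed balancing stand on the robot's right (-y): base plate 150 x 140 x 14 mm (x -110 to +40 mm); aluminium post 36 mm wide on the -x side of the wheel, bearing head up to 22 mm above the axle; nothing but the wheel's handle on the +x side. Origin on the table straight under the wheel's centre; x along the axle, away from the post; z up
- axle_a (a point): centre of the left wheel, on its axle, 150 mm above the table; fixed. The wheel is a white disc, 140 mm diameter, 26 mm thick. A dense slug (0.6 to 0.8 kg), the heavy side, is sealed inside 50 mm from the axle: unseen, anew in any direction each time, unrelated to handle or blue dots; it pulls with 0.30 to 0.39 N m when level with the axle, nothing when straight down or up. All else is balanced
- axle_b (a point): centre of the right wheel, on its axle, 150 mm above the table; fixed. The wheel is a white disc, 140 mm diameter, 26 mm thick. A dense slug (0.6 to 0.8 kg), the heavy side, is sealed inside 50 mm from the axle: unseen, anew in any direction each time, unrelated to handle or blue dots; it pulls with 0.30 to 0.39 N m when level with the axle, nothing when straight down or up. All else is balanced
- wheel_a (a joint): turning angle of the left wheel, rad, unlimited; 0 with its handle at the top, grows clockwise as seen looking along the stand's +x (the top moves to the stand's -y). A released wheel stays put: the bearing drags with about 0.44 N m, more than the hidden slug's pull. Felt effort is that drag plus the pull as the slug rises, minus it as it sinks; equal both ways when the slug is straight down or up
- wheel_b (a joint): turning angle of the right wheel, rad, unlimited; 0 with its handle at the top, grows clockwise as seen looking along the stand's +x (the top moves to the stand's -y). A released wheel stays put: the bearing drags with about 0.44 N m, more than the hidden slug's pull. Felt effort is that drag plus the pull as the slug rises, minus it as it sinks; equal both ways when the slug is straight down or up
- grip_a (a point): where to pinch the left wheel's black crank handle: on the handle's own axis, 57 mm out from the wheel's +x face. The handle is a round bar, 18 mm diameter, 50 mm from the axle and parallel to it, standing out 84 mm from the face; it spins freely on its pin, so a gripper that keeps its own orientation can crank the wheel all the way round. Frame turns with the handle: use the position only
- grip_b (a point): where to pinch the right wheel's black crank handle: on the handle's own axis, 57 mm out from the wheel's +x face. The handle is a round bar, 18 mm diameter, 50 mm from the axle and parallel to it, standing out 84 mm from the face; it spins freely on its pin, so a gripper that keeps its own orientation can crank the wheel all the way round. Frame turns with the handle: use the position only
- puck_orange: loose orange disc, 52 mm diameter, 12 mm high, lying beyond the stand of the wheel to be balanced, on the left (y above 0) or right (y below 0); origin at its underside's centre
- puck_green: loose green disc of the same size beyond the other stand; origin at its underside's centre
- jar: loose amber jar, 60 mm diameter, 85 mm high, standing between the stands and beyond them; origin at its underside's centre
- driver: loose screwdriver, 160 mm long, lying on the table between the two stands; origin under its middle

How it is judged:
By the outcome, as a careful person would: the job done as asked, in the order asked, and still so for the second after the job is handed in, while the arm keeps its last pose, push and grip.
It also fails if it takes over 64 s, if anything falls off the work surface, if the arm or the gripper's body presses on something with over 40 N, if the wrist force passes 120 N, or if a joint passes its speed limit or range.

## Working session

There is one attempt and no reset: what is moved stays moved. The work goes in short steps, Python scripts to look and compute and a tool call to move; the robot and the scene stay as the last step left them, time stands still between calls to the robot, and variables do not carry over. Pictures are saved under pics/ and viewed, about 8 in all and at most 12, crops included, and the job is handed in when it is done.

Besides the shell and the picture viewer there is one more tool, called after "Call:" by a JSON object that holds its "name" and its "arguments", one argument or row to a line. servo_tool: Moves the arm, as the interface text tells. Its arguments: {"type":"object","properties":{"increments":{"type":"array","items":{"type":"array"}},"squeeze":{"type":"number"}},"required":["increments"]}

```bash
mkdir -p pics; cat > h.py <<'E'
import numpy as np, cv2
from bench import r
def cam(name):
    p=r.camera_params(name); f=240/np.tan(np.radians(p["fov_y"])/2)
    K=np.array([[f,0,p["cx"]],[0,f,p["cy"]],[0,0,1.]]); d=np.array(p["dist_coeffs"],float)
    if "rvec" in p:
        R=cv2.Rodrigues(np.array(p["rvec"],float))[0]; t=np.array(p["tvec"],float)
    else:
        o=r.get_obs(); T=np.eye(4); T[:3,:3]=o["orientation"]; T[:3,3]=o["eef_pos"]
        C=np.linalg.inv(T@np.array(p["T_tool_cam"])); R,t=C[:3,:3],C[:3,3]
    return K,d,R,t
def ray(c,px):
    K,d,R,t=c; u=cv2.undistortPoints(np.array([[px]],float),K,d)[0,0]
    v=R.T@np.array([u[0],u[1],1]); return -R.T@t, v/np.linalg.norm(v)
def tri(rs):
    A=sum(np.eye(3)-np.outer(v,v) for o,v in rs); b=sum((np.eye(3)-np.outer(v,v))@o for o,v in rs)
    return np.linalg.solve(A,b)
def onz(c,px,z):
    o,v=ray(c,px); return o+v*(z-o[2])/v[2]
def proj(c,P):
    K,d,R,t=c; return cv2.projectPoints(np.array(P,float).reshape(-1,3),cv2.Rodrigues(R)[0],t,K,d)[0][:,0]
E
python3 - <<'E'
from h import *
for n in("scene","top"):
    im=r.get_image(n); cv2.imwrite(f"pics/{n}0.png",im[:,:,::-1]); c=cam(n)
    print(n,"campos",-c[2].T@c[3])
    for th in("puck_orange","puck_green","stand_a","axle_a","grip_a","jar","driver"):
        for q in r.tip_of(n,th)[:3]:
            z=.15 if th=="axle_a" else 0
            print(th,np.round(q["position"]),round(q["confidence"],2),np.round(onz(c,q["position"],z),3) if th!="grip_a" else "")
o=r.get_obs();print(o["clock"],o["orientation"],o["force"],o["finger_gap"])
E
```

```text
scene campos [ 1.28354954 -0.08931705  0.69126875]
puck_green [234. 352.] 0.63 [ 0.749 -0.156  0.   ]
stand_a [218. 260.] 0.79 [ 0.526 -0.189  0.   ]
stand_a [393. 230.] 0.67 [0.467 0.168 0.   ]
stand_a [312. 313.] 0.48 [ 0.677 -0.023 -0.   ]
axle_a [402. 165.] 0.59 [0.455 0.172 0.15 ]
axle_a [210. 195.] 0.56 [ 0.52  -0.188  0.15 ]
grip_a [204. 236.] 0.89 
grip_a [410. 208.] 0.75 
jar [313. 314.] 0.7 [ 0.679 -0.021  0.   ]
jar [219. 259.] 0.64 [ 0.524 -0.187  0.   ]
driver [313. 228.] 0.95 [0.447 0.002 0.   ]
driver [408. 207.] 0.17 [0.393 0.218 0.   ]
top campos [ 0.41581694 -0.00779275  0.95942479]
puck_orange [228. 184.] 0.8 [0.746 0.169 0.   ]
puck_green [394. 184.] 0.6 [ 0.744 -0.151  0.   ]
puck_green [227. 183.] 0.16 [0.748 0.173 0.   ]
stand_a [227. 336.] 0.72 [0.455 0.162 0.   ]
stand_a [422. 300.] 0.69 [ 0.52  -0.194  0.   ]
axle_a [206. 334.] 0.89 [0.452 0.168 0.15 ]
axle_a [438. 290.] 0.74 [ 0.519 -0.192  0.15 ]
axle_a [210. 292.] 0.71 [0.517 0.165 0.15 ]
grip_a [435. 246.] 0.86 
grip_a [211. 292.] 0.59 
jar [438. 293.] 0.65 [ 0.532 -0.224  0.   ]
driver [314. 341.] 0.77 [0.447 0.004 0.   ]
driver [332. 222.] 0.44 [ 0.668 -0.03   0.   ]
0.8 [[-9.38059883e-01  3.46473163e-01  5.89398410e-05]
 [ 3.46473167e-01  9.38059879e-01  9.22634417e-05]
 [-2.33222937e-05  1.06969707e-04 -9.99999994e-01]] [-0.19834814  0.72894083  0.51424445] 0.9988509356290554
```

View pics/scene0.png

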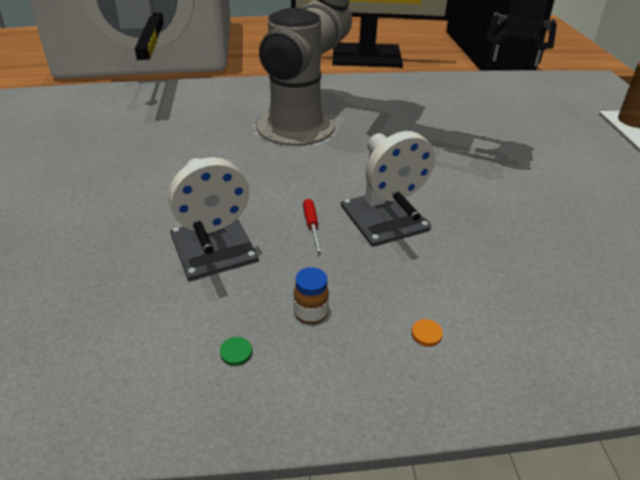

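View pics/top0.png

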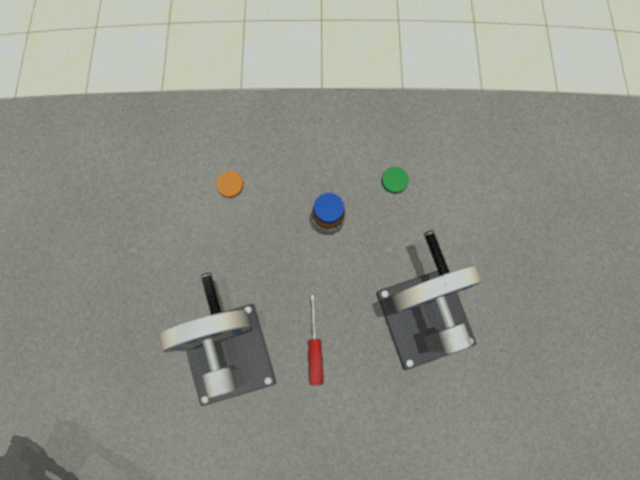

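```bash
python3 - <<'E'
from h import *
s,t=cam("scene"),cam("top")
for a,b in(((410,208),(211,292)),((402,165),(206,334)),((204,236),(435,246))):
    P=tri([ray(s,a),ray(t,b)]);print(P,proj(s,P),proj(t,P))
E
```

```text
[0.52361211 0.17496024 0.09942241] [[409.08115645 208.11865641]] [[209.97393673 291.80074166]]
[0.45235701 0.17028802 0.14927124] [[400.96077068 165.14201195]] [[204.7176767 333.7665082]]
[ 0.59527708 -0.1972842   0.11983113] [[204.28204259 236.03429542]] [[435.28889345 245.99253638]]
```

The orange puck (427,332 in scene) is at the left stand, so wheel_a is the one to balance. Its handle is near the bottom, with the tip at about (417,215) in scene and (207,274) in top. Next I fit the stand pose.

```bash
cat >> h.py <<'E'
from scipy.optimize import least_squares
from scipy.spatial.transform import Rotation as Ro
def W(p,L): # stand frame to world
    x,y,a=p[:3]; L=np.atleast_2d(L); return np.c_[x+np.cos(a)*L[:,0]-np.sin(a)*L[:,1], y+np.sin(a)*L[:,0]+np.cos(a)*L[:,1], L[:,2]]
def hp(th,d): return [d,-.05*np.sin(th),.15+.05*np.cos(th)]
def Rtar(yaw,tilt):
    y=np.array([-np.sin(yaw),np.cos(yaw),0]); a=np.array([np.cos(yaw),np.sin(yaw),0])
    z=-a*np.sin(tilt)-np.array([0,0,np.cos(tilt)]); return np.c_[np.cross(y,z),y,z]
E
python3 - <<'E'
from h import *
s,t=cam("scene"),cam("top")
def f(p):
    P=W(p,[[0,0,.15],hp(p[3],.07),hp(p[3],.097),[.04,-.07,.007],[.04,.07,.007],[-.11,-.07,.007]])
    Q=W(p,[[0,0,.15],hp(p[3],.07),hp(p[3],.097),[.04,-.07,.014],[-.11,-.07,.014]])
    a=proj(s,P)-[[402,165],[410,208],[418,216],[374,242],[430,228],[342,206]]
    b=proj(t,Q)-[[206,334],[211,292],[207,274],[253,305],[275,381]]
    return np.r_[a,b].ravel()
q=least_squares(f,[.453,.17,.24,2.9],loss="soft_l1");p=q.x
print(p,np.degrees(p[2:]));print(q.fun.reshape(-1,2).round(1) if len(q.fun)==22 else "")
o=r.get_obs();R=np.array(o["orientation"]);Rt=Rtar(p[2],.35)
w=Ro.from_matrix(R.T@Rt).as_rotvec();print("rotvec",w)
g=W(p,hp(p[3],.07))[0];tc=g+Rt[:,2]*r.tcp_to_grasp;print("grip",g,"tcp",tc,"cur",o["eef_pos"])
E
```

```text
[0.45427641 0.1703056  0.2876886  2.80184762] [ 16.48334273 160.53404365]
[[-0.8  0.4]
 [-0.8 -0.5]
 [-1.3 -0.2]
 [-1.7  1.4]
 [ 2.2 -1. ]
 [-1.1 -4.4]
 [-1.4 -1.5]
 [-0.9 -2. ]
 [-0.9  0.5]
 [-0.4 -1.1]
 [ 0.3  4.4]]
rotvec [ 0.11234101  0.33792281 -0.63482903]
grip [0.52612728 0.17418961 0.10285802] tcp [0.51997862 0.17237023 0.08529175] cur [0.18188726 0.49249381 0.23132673]
```

Call:
{"name": "servo_tool", "arguments": {
  "increments": [
    [[0, 0, -3], [0.028, 0.084, -0.159], 1],
    [[0, 0, -3], [0.028, 0.084, -0.159], 1],
    [[0, 0, -3], [0.028, 0.084, -0.159], 1],
    [[0, 0, -3], [0.028, 0.084, -0.159], 1],
    [[0, 0, 0], [0, 0, 0], 1]
  ],
  "squeeze": 100
}}

```text
clock: 1.42
eef_pos: [0.1974, 0.4946, 0.3526]
orientation: [[-0.893, -0.302, -0.334], [-0.284, 0.953, -0.102], [0.349, 0.004, -0.937]]
force: [-0.1, -0.0, -1.3]
finger_gap: 1.003
```

```bash
cat >> h.py <<'E'
P0=np.array([.4543,.1703,.288,2.80])
def goto(t,Rt):
    o=r.get_obs();R=np.array(o["orientation"]);w=Ro.from_matrix(R.T@Rt).as_rotvec()
    print("shift cm",(100*R.T@(np.array(t)-o["eef_pos"])).round(2),"rot",w.round(3),"pos",np.round(o["eef_pos"],4),"F",np.round(o["force"],2),"gap",round(o["finger_gap"],2),"t",o["clock"])
E
python3 -c "
from h import *
Rt=Rtar(.288,.35)
goto([.575,.189,.27],Rt)"
```

```text
shift cm [-27.94 -40.55  -1.76] rot [-0.003 -0.007  0.018] pos [0.1974 0.4946 0.3526] F [-0.11 -0.05 -1.3 ] gap 1.0 t 1.425
```

Call:
{"name": "servo_tool", "arguments": {
  "increments": [
    [[-3.5, -5, 0], [0, 0, 0], 1],
    [[-3.5, -5, 0], [0, 0, 0], 1],
    [[-3.5, -5, 0], [0, 0, 0], 1],
    [[-3.5, -5, 0], [0, 0, 0], 1],
    [[-3.5, -5, 0], [0, 0, 0], 1],
    [[-3.5, -5, 0], [0, 0, 0], 1],
    [[-3.5, -5, 0], [0, 0, 0], 1],
    [[-3, -5, -1], [0, 0, 0], 1]
  ]
}}

```text
clock: 2.42
eef_pos: [0.5678, 0.185, 0.2567]
orientation: [[-0.897, -0.295, -0.329], [-0.275, 0.955, -0.107], [0.346, -0.006, -0.938]]
force: [-0.3, 0.9, 0.5]
finger_gap: 1.001
```

```bash
python3 -c "
from h import *
goto([.55,.182,.19],Rtar(.288,.35))
c=cam('wrist'); im=r.get_image('wrist'); 
for q in r.tip_of('wrist','grip_a')[:2]: print(q)
Q=[proj(c,W(P0,[hp(2.8,d)]))[0] for d in (.02,.07,.097)];print(Q)
for u in Q: cv2.circle(im,tuple(int(v) for v in u),3,(255,0,0),-1)
cv2.imwrite('pics/w1.png',im[:,:,::-1])
"
```

```text
shift cm [-0.63  0.28  6.88] rot [-0.009 -0.003  0.009] pos [0.5678 0.185  0.2567] F [-0.28  0.88  0.47] gap 1.0 t 2.425
{'position': [316.6, 233.2], 'confidence': 0.56}
[array([319.74123851, 171.07674721]), array([319.07266879, 233.18088082]), array([318.70891032, 267.18338789])]
```

View pics/w1.png

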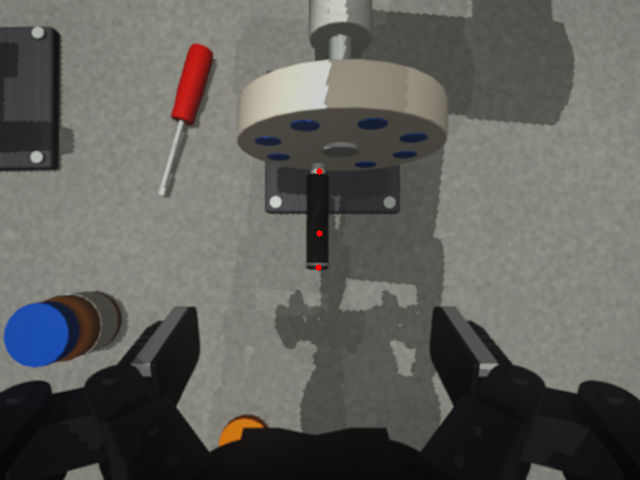

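The projected model lands on the handle in the wrist view: red dots run from (320,171) to (319,267), at most 2 px right of its axis. Now I go in.

```bash
python3 -c "
from h import *
Rt=Rtar(.288,.35);g=W(P0,hp(2.8,.07))[0];print(g)
goto(g+Rt[:,2]*r.tcp_to_grasp,Rt)"
```

```text
[0.52617439 0.1741229  0.10288888]
shift cm [-1.12  0.7  17.73] rot [-0.009 -0.003  0.002] pos [0.5702 0.1815 0.2556] F [-0.04 -0.02 -0.55] gap 1.0 t 2.525
```

Call:
{"name": "servo_tool", "arguments": {
  "increments": [
    [[-0.4, 0.2, 4.5], [-0.009, -0.003, 0.002], 1],
    [[-0.4, 0.2, 4.5], [0, 0, 0], 1],
    [[-0.3, 0.2, 4.5], [0, 0, 0], 1],
    [[0, 0, 4], [0, 0, 0], 1],
    [[0, 0, 0], [0, 0, 0], 1]
  ]
}}

```text
clock: 3.15
eef_pos: [0.5156, 0.174, 0.08]
orientation: [[-0.904, -0.276, -0.325], [-0.258, 0.961, -0.099], [0.34, -0.006, -0.94]]
force: [0.3, -0.9, 1.0]
finger_gap: 0.995
```

```bash
python3 -c "
from h import *
Rt=Rtar(.288,.35);g=W(P0,hp(2.8,.07))[0]
goto(g+Rt[:,2]*r.tcp_to_grasp,Rt)"
```

```text
shift cm [-0.17 -0.28 -0.62] rot [-0.003  0.003 -0.009] pos [0.5156 0.174  0.08  ] F [ 0.28 -0.89  0.96] gap 0.99 t 3.15
```

Call:
{"name": "servo_tool", "arguments": {
  "increments": [
    [[-0.2, -0.3, -0.6], [0, 0, -0.009], 1],
    [[0, 0, 0], [0, 0, 0], -1],
    [[0, 0, 0], [0, 0, 0], -1],
    [[0, 0, 0], [0, 0, 0], -1],
    [[0, 0, 0], [0, 0, 0], -1],
    [[0, 0, 0], [0, 0, 0], -1]
  ]
}}

```text
clock: 3.9
eef_pos: [0.5246, 0.1727, 0.0908]
orientation: [[-0.906, -0.285, -0.314], [-0.267, 0.959, -0.099], [0.329, -0.006, -0.944]]
force: [-1.4, 0.9, 0.0]
finger_gap: 0.175
```

```bash
cat >> h.py <<'E'
import json,os
def st(P=P0,log=True,base=(0,0,-.5),note=""):
    o=r.get_obs();R=np.array(o["orientation"]);g=np.array(o["eef_pos"])-R[:,2]*r.tcp_to_grasp
    d=g-[P[0],P[1],.15];a=np.array([np.cos(P[2]),np.sin(P[2]),0]);l=np.array([-np.sin(P[2]),np.cos(P[2]),0])
    y,z=d@l,d[2];th=np.arctan2(-y,z);F=-(np.array(o["force"])-base)
    u=-np.cos(th)*l-np.sin(th)*np.array([0,0,1])  # tangential, growing theta
    n=-np.sin(th)*l+np.cos(th)*np.array([0,0,1])
    v=dict(t=o["clock"],deg=np.degrees(th),rad=np.hypot(y,z)*1e3,ax=d@a*1e3,tau=.05*F@u,Fr=F@n,Fa=F@a,gap=o["finger_gap"],yaw=np.degrees(np.arctan2(-R[0,1],R[1,1])),tilt=np.degrees(np.arcsin(R[2,0])),note=note)
    print({k:(round(x,3) if k!="note" else x) for k,x in v.items()})
    if log: open("log.jsonl","a").write(json.dumps(v)+"\n")
    return R,g,l,a,th
def arc(step,n,P=P0,ax=.07,rad=.05,**k):
    """print n rows of tool shift (cm) along the arc"""
    R,g,l,a,th=st(P,**k); out=[]; Z=np.array([0,0,1]);cur=g
    c=np.array([P[0],P[1],.15])+ax*a
    for i in range(1,n+1):
        q=th+np.radians(step)*i; t=c+rad*(-np.sin(q)*l+np.cos(q)*Z)
        out.append((100*R.T@(t-cur)).round(2).tolist()); cur=t
    print(out,"rot",Ro.from_matrix(R.T@Rtar(P[2],.35)).as_rotvec().round(3))
E
python3 -c "
from h import *
arc(10,4,log=False)"
```

```text
{'t': 3.9, 'deg': np.float64(157.134), 'rad': np.float64(45.081), 'ax': np.float64(74.235), 'tau': np.float64(-0.047), 'Fr': np.float64(0.977), 'Fa': np.float64(1.134), 'gap': 0.175, 'yaw': np.float64(16.533), 'tilt': np.float64(19.222), 'note': ''}
[[0.16, 0.64, 0.82], [-0.04, 0.86, 0.11], [0.01, 0.87, -0.04], [0.06, 0.85, -0.18]] rot [-0.006  0.015 -0.002]
```

```bash
python3 - <<'E'
s=open('h.py').read()
s=s.replace("q=th+np.radians(step)*i; t=c","q=th+np.radians(step)*i; t=C(th,l,Z,c,rad,q,g,rel)").replace("C(th,l,Z,c,rad,q,g,rel)+rad*(-np.sin(q)*l+np.cos(q)*Z)","(g-rad*(-np.sin(th)*l+np.cos(th)*Z) if rel else c)+rad*(-np.sin(q)*l+np.cos(q)*Z)").replace("rad=.05,**k","rad=.05,rel=0,**k")
open('h.py','w').write(s)
E
python3 -c "
from h import *
arc(12,5,log=False,rel=1)"
```

```text
{'t': 3.9, 'deg': np.float64(157.134), 'rad': np.float64(45.081), 'ax': np.float64(74.235), 'tau': np.float64(-0.047), 'Fr': np.float64(0.977), 'Fa': np.float64(1.134), 'gap': 0.175, 'yaw': np.float64(16.533), 'tilt': np.float64(19.222), 'note': ''}
[[-0.1, 1.0, 0.28], [-0.03, 1.04, 0.08], [0.04, 1.04, -0.13], [0.11, 0.99, -0.33], [0.18, 0.89, -0.52]] rot [-0.006  0.015 -0.002]
```

Call:
{"name": "servo_tool", "arguments": {
  "increments": [
    [[-0.1, 1.0, 0.28], [0, 0, 0], -1],
    [[-0.03, 1.04, 0.08], [0, 0, 0], -1],
    [[0.04, 1.04, -0.13], [0, 0, 0], -1],
    [[0.11, 1.0, -0.33], [0, 0, 0], -1]
  ]
}}

```text
clock: 4.4
eef_pos: [0.5165, 0.1991, 0.0902]
orientation: [[-0.907, -0.285, -0.31], [-0.26, 0.958, -0.121], [0.332, -0.03, -0.943]]
force: [4.5, -10.5, -14.6]
finger_gap: 0.171
```

```bash
python3 -c "
from h import *
arc(12,4,rel=1)"
```

```text
{'t': 4.4, 'deg': np.float64(-166.085), 'rad': np.float64(43.414), 'ax': np.float64(74.037), 'tau': np.float64(0.717), 'Fr': np.float64(-10.94), 'Fa': np.float64(-1.339), 'gap': 0.171, 'yaw': np.float64(16.563), 'tilt': np.float64(19.362), 'note': ''}
[[0.13, 0.97, -0.36], [0.19, 0.87, -0.55], [0.25, 0.73, -0.7], [0.29, 0.56, -0.83]] rot [-0.028  0.012 -0.009]
```

Call:
{"name": "servo_tool", "arguments": {
  "increments": [
    [[0.13, 1.0, -0.2], [-0.02, 0.01, -0.005], -1],
    [[0.19, 0.95, -0.5], [-0.01, 0, 0], -1],
    [[0.25, 0.8, -0.7], [0, 0, 0], -1],
    [[0.29, 0.6, -0.8], [0, 0, 0], -1]
  ]
}}

```text
clock: 4.9
eef_pos: [0.5087, 0.2241, 0.1068]
orientation: [[-0.902, -0.28, -0.327], [-0.259, 0.96, -0.108], [0.344, -0.012, -0.939]]
force: [1.5, 1.2, -14.2]
finger_gap: 0.175
```

```bash
python3 -c "
from h import *
arc(12,4,rel=1)"
```

```text
{'t': 4.9, 'deg': np.float64(-125.252), 'rad': np.float64(44.477), 'ax': np.float64(73.913), 'tau': np.float64(0.539), 'Fr': np.float64(-8.486), 'Fa': np.float64(-1.757), 'gap': 0.175, 'yaw': np.float64(16.267), 'tilt': np.float64(20.137), 'note': ''}
[[0.32, 0.5, -0.86], [0.35, 0.3, -0.94], [0.36, 0.08, -0.98], [0.36, -0.14, -0.97]] rot [-0.01  -0.002 -0.008]
```

Call:
{"name": "servo_tool", "arguments": {
  "increments": [
    [[0.32, 0.65, -0.86], [-0.005, 0, -0.005], -1],
    [[0.35, 0.35, -0.95], [-0.005, 0, 0], -1],
    [[0.36, 0.1, -1.0], [0, 0, 0], -1],
    [[0.36, -0.12, -1.0], [0, 0, 0], -1]
  ]
}}

```text
clock: 5.4
eef_pos: [0.5056, 0.2344, 0.1488]
orientation: [[-0.9, -0.283, -0.331], [-0.265, 0.959, -0.099], [0.345, -0.002, -0.938]]
force: [2.6, -3.7, -7.6]
finger_gap: 0.173
```

```bash
python3 -c "
from h import *
arc(12,4,rel=1)"
```

```text
{'t': 5.4, 'deg': np.float64(-70.839), 'rad': np.float64(49.718), 'ax': np.float64(73.838), 'tau': np.float64(0.266), 'Fr': np.float64(6.373), 'Fa': np.float64(-1.49), 'gap': 0.173, 'yaw': np.float64(16.433), 'tilt': np.float64(20.208), 'note': ''}
[[0.33, -0.45, -0.89], [0.29, -0.63, -0.78], [0.23, -0.79, -0.64], [0.17, -0.92, -0.47]] rot [-0.001 -0.003 -0.002]
```

Call:
{"name": "servo_tool", "arguments": {
  "increments": [
    [[0.33, -0.4, -0.95], [0, 0, 0], -1],
    [[0.29, -0.6, -0.85], [0, 0, 0], -1],
    [[0.23, -0.77, -0.7], [0, 0, 0], -1],
    [[0.2, -0.92, -0.5], [0, 0, 0], -1]
  ]
}}

```text
clock: 5.9
eef_pos: [0.5138, 0.2072, 0.1843]
orientation: [[-0.9, -0.283, -0.33], [-0.265, 0.959, -0.099], [0.345, -0.002, -0.939]]
force: [1.1, -0.9, -10.7]
finger_gap: 0.174
```

```bash
python3 -c "
from h import *
arc(12,4,rel=1)
L=[json.loads(x) for x in open('log.jsonl')]
y=np.array([-l['rad']*np.sin(np.radians(l['deg'])) for l in L]+[-45.1*np.sin(np.radians(157.1))]);z=np.array([l['rad']*np.cos(np.radians(l['deg'])) for l in L]+[45.1*np.cos(np.radians(157.1))])
for rr in (None,50):
  q=least_squares(lambda p:np.hypot(y-p[0],z-p[1])-(rr or p[2]),[0,5,50]);print(q.x,q.fun.round(1))
"
```

```text
{'t': 5.9, 'deg': np.float64(-19.642), 'rad': np.float64(55.024), 'ax': np.float64(73.987), 'tau': np.float64(0.119), 'Fr': np.float64(9.99), 'Fa': np.float64(-0.779), 'gap': 0.174, 'yaw': np.float64(16.447), 'tilt': np.float64(20.166), 'note': ''}
[[0.08, -1.02, -0.23], [0.01, -1.04, -0.03], [-0.07, -1.03, 0.18], [-0.14, -0.97, 0.37]] rot [-0.001 -0.002 -0.001]
[-2.24588478  6.2626344  50.11839316] [-0.1 -0.   0.1 -0.1  0.1]
[-2.10909543  6.20221977 50.        ] [-0.1 -0.1  0.1  0.1  0.2]
```

```bash
python3 - <<'E'
s=open('h.py').read()
s=s.replace("y,z=d@l,d[2];","y,z=d@l+.0021,d[2]-.0062;").replace("t=(g-rad","t=(g-rad").replace(" if rel else c)"," if rel else c-.0021*l+.0062*Z)").replace("ax=.07,","ax=.074,").replace("rel=0","rel=0,spd=0")
s+='''
def fit():
    L=[json.loads(x) for x in open('log2.jsonl')]; L=[l for l in L if l["note"] in("+","-")]
    th=np.radians([l["deg"] for l in L]);s=np.array([1 if l["note"]=="+" else -1 for l in L]);tau=np.array([l["tau"] for l in L])
    A=np.c_[s,np.sin(th),np.cos(th)]; x,*_=np.linalg.lstsq(A,tau,rcond=None)
    # tool torque = s*D + M*sin(th-t0), t0 = wheel angle with the slug straight down
    print("D",x[0].round(3),"M",np.hypot(x[1],x[2]).round(3),"t0 deg",np.degrees(np.arctan2(-x[2],x[1])).round(1),"res",(tau-A@x).round(3))
'''
s=s.replace('"log.jsonl"','"log2.jsonl"')
open('h.py','w').write(s)
out=open('log2.jsonl','w')
import json,numpy as np
for x in open('log.jsonl'):
    l=json.loads(x);t=np.radians(l['deg']);Ft=l['tau']/.05;Fr=l['Fr']
    # (y,z): u=(-cos,-sin), n=(-sin,cos)
    Fy=-np.cos(t)*Ft-np.sin(t)*Fr;Fz=-np.sin(t)*Ft+np.cos(t)*Fr
    y=-l['rad']*np.sin(t)+2.1;z=l['rad']*np.cos(t)-6.2;t=np.arctan2(-y,z)
    l.update(deg=np.degrees(t),rad=np.hypot(y,z),tau=.05*(-np.cos(t)*Fy-np.sin(t)*Fz),Fr=-np.sin(t)*Fy+np.cos(t)*Fz,note="+")
    print(round(l['deg'],1),round(l['tau'],3),round(l['Fr'],1));out.write(json.dumps(l)+"\n")
out.close()
E
python3 -c "
from h import *
fit()
arc(12,4,log=False)"
```

```text
-165.5 0.723 -10.8
-129.7 0.505 -9.3
-78.3 0.305 5.6
-24.3 0.159 9.8
D 0.479 M 0.31 t0 deg 61.5 res [ 0.018 -0.034  0.027 -0.011]
{'t': 5.9, 'deg': np.float64(-24.296), 'rad': np.float64(50.056), 'ax': np.float64(73.987), 'tau': np.float64(0.159), 'Fr': np.float64(9.764), 'Fa': np.float64(-0.779), 'gap': 0.174, 'yaw': np.float64(16.447), 'tilt': np.float64(20.166), 'note': ''}
[[0.11, -1.0, -0.3], [0.04, -1.04, -0.11], [-0.04, -1.04, 0.1], [-0.11, -1.0, 0.3]] rot [-0.001 -0.002 -0.001]
```

Call:
{"name": "servo_tool", "arguments": {
  "increments": [
    [[0.11, -1.0, -0.3], [0, 0, 0], -1],
    [[0.04, -1.04, -0.11], [0, 0, 0], -1],
    [[-0.04, -1.04, 0.1], [0, 0, 0], -1],
    [[-0.11, -1.0, 0.3], [0, 0, 0], -1]
  ]
}}

```text
clock: 6.4
eef_pos: [0.5258, 0.1677, 0.1842]
orientation: [[-0.9, -0.283, -0.331], [-0.267, 0.959, -0.094], [0.344, 0.004, -0.939]]
force: [0.3, 7.7, -8.2]
finger_gap: 0.174
```

```bash
python3 -c "
from h import *
arc(12,4,note='+');fit()"
```

```text
{'t': 6.4, 'deg': np.float64(24.561), 'rad': np.float64(50.088), 'ax': np.float64(74.273), 'tau': np.float64(0.171), 'Fr': np.float64(9.994), 'Fa': np.float64(-2.507), 'gap': 0.174, 'yaw': np.float64(16.419), 'tilt': np.float64(20.114), 'note': '+'}
[[-0.16, -0.9, 0.51], [-0.24, -0.77, 0.66], [-0.29, -0.61, 0.8], [-0.33, -0.42, 0.9]] rot [ 0.004 -0.001 -0.   ]
D 0.425 M 0.297 t0 deg 76.0 res [ 0.037 -0.049  0.009  0.026 -0.022]
```

Call:
{"name": "servo_tool", "arguments": {
  "increments": [
    [[-0.16, -0.9, 0.51], [0.004, 0, 0], -1],
    [[-0.24, -0.77, 0.66], [0, 0, 0], -1],
    [[-0.29, -0.61, 0.8], [0, 0, 0], -1],
    [[-0.33, -0.42, 0.9], [0, 0, 0], -1]
  ]
}}

```text
clock: 6.9
eef_pos: [0.5334, 0.1432, 0.1574]
orientation: [[-0.901, -0.284, -0.328], [-0.269, 0.959, -0.091], [0.34, 0.006, -0.94]]
force: [-2.4, 4.4, 6.4]
finger_gap: 0.173
```

```bash
python3 -c "
from h import *
arc(12,4,note='+');fit()"
```

```text
{'t': 6.9, 'deg': np.float64(67.999), 'rad': np.float64(50.051), 'ax': np.float64(74.473), 'tau': np.float64(0.41), 'Fr': np.float64(1.953), 'Fa': np.float64(1.094), 'gap': 0.173, 'yaw': np.float64(16.497), 'tilt': np.float64(19.892), 'note': '+'}
[[-0.3, -0.29, 0.96], [-0.35, -0.08, 0.98], [-0.35, 0.14, 0.97], [-0.33, 0.35, 0.93]] rot [0.006 0.003 0.002]
D 0.432 M 0.302 t0 deg 73.9 res [ 0.032 -0.048  0.014  0.025 -0.032  0.009]
```

Call:
{"name": "servo_tool", "arguments": {
  "increments": [
    [[-0.3, -0.29, 0.96], [0.006, 0.003, 0], -1],
    [[-0.35, -0.08, 0.98], [0, 0, 0], -1],
    [[-0.35, 0.14, 0.97], [0, 0, 0], -1],
    [[-0.33, 0.35, 0.93], [0, 0, 0], -1]
  ]
}}

```text
clock: 7.4
eef_pos: [0.534, 0.1413, 0.1255]
orientation: [[-0.902, -0.286, -0.323], [-0.268, 0.958, -0.1], [0.338, -0.004, -0.941]]
force: [-0.3, -4.9, 11.4]
finger_gap: 0.175
```

```bash
python3 -c "
from h import *
arc(12,4,note='+');fit()"
```

```text
{'t': 7.4, 'deg': np.float64(105.121), 'rad': np.float64(50.036), 'ax': np.float64(74.52), 'tau': np.float64(0.636), 'Fr': np.float64(-1.35), 'Fa': np.float64(1.678), 'gap': 0.175, 'yaw': np.float64(16.607), 'tilt': np.float64(19.736), 'note': '+'}
[[-0.28, 0.38, 0.93], [-0.3, 0.57, 0.82], [-0.25, 0.74, 0.69], [-0.19, 0.88, 0.53]] rot [-0.004  0.006  0.   ]
D 0.44 M 0.313 t0 deg 71.9 res [ 0.02  -0.05   0.022  0.031 -0.039 -0.008  0.025]
```

Call:
{"name": "servo_tool", "arguments": {
  "increments": [
    [[-0.28, 0.4, 0.93], [-0.004, 0.006, 0], -1],
    [[-0.3, 0.57, 0.85], [0, 0, 0], -1],
    [[-0.25, 0.74, 0.72], [0, 0, 0], -1],
    [[-0.19, 0.9, 0.55], [0, 0, 0], -1]
  ]
}}

```text
clock: 7.9
eef_pos: [0.5303, 0.1537, 0.1032]
orientation: [[-0.904, -0.286, -0.319], [-0.262, 0.958, -0.117], [0.339, -0.022, -0.941]]
force: [3.6, -17.1, 3.1]
finger_gap: 0.167
```

```bash
python3 -c "
from h import *
arc(-12,5,note='+');fit()"
```

```text
{'t': 7.9, 'deg': np.float64(135.345), 'rad': np.float64(49.763), 'ax': np.float64(74.473), 'tau': np.float64(0.747), 'Fr': np.float64(-9.683), 'Fa': np.float64(1.363), 'gap': 0.167, 'yaw': np.float64(16.614), 'tilt': np.float64(19.803), 'note': '+'}
[[0.31, -0.7, -0.71], [0.31, -0.5, -0.86], [0.34, -0.3, -0.94], [0.35, -0.08, -0.98], [0.35, 0.13, -0.98]] rot [-0.021  0.004 -0.006]
D 0.443 M 0.319 t0 deg 71.4 res [ 0.013 -0.053  0.024  0.034 -0.039 -0.013  0.016  0.018]
```

Now the way back.

Call:
{"name": "servo_tool", "arguments": {
  "increments": [
    [[0.31, -0.75, -0.71], [-0.02, 0.004, -0.005], -1],
    [[0.31, -0.5, -0.86], [0, 0, 0], -1],
    [[0.34, -0.3, -0.94], [0, 0, 0], -1],
    [[0.35, -0.08, -0.98], [0, 0, 0], -1]
  ]
}}

```text
clock: 8.4
eef_pos: [0.5344, 0.1396, 0.1426]
orientation: [[-0.901, -0.283, -0.33], [-0.268, 0.959, -0.09], [0.342, 0.008, -0.94]]
force: [-0.9, 7.9, -7.9]
finger_gap: 0.175
```

```bash
python3 -c "
from h import *
arc(-12,4,note='-');fit()"
```

```text
{'t': 8.4, 'deg': np.float64(85.456), 'rad': np.float64(50.352), 'ax': np.float64(74.469), 'tau': np.float64(-0.336), 'Fr': np.float64(8.415), 'Fa': np.float64(-1.35), 'gap': 0.175, 'yaw': np.float64(16.43), 'tilt': np.float64(19.988), 'note': '-'}
[[0.39, 0.23, -0.95], [0.33, 0.41, -0.9], [0.29, 0.6, -0.8], [0.24, 0.76, -0.67]] rot [0.008 0.001 0.001]
D 0.44 M 0.321 t0 deg 70.5 res [ 0.018 -0.046  0.032  0.039 -0.038 -0.015  0.014  0.017  0.021]
```

Call:
{"name": "servo_tool", "arguments": {
  "increments": [
    [[0.39, 0.23, -0.95], [0.008, 0, 0], -1],
    [[0.33, 0.41, -0.9], [0, 0, 0], -1],
    [[0.29, 0.6, -0.8], [0, 0, 0], -1],
    [[0.24, 0.76, -0.67], [0, 0, 0], -1]
  ]
}}

```text
clock: 8.9
eef_pos: [0.529, 0.1573, 0.1776]
orientation: [[-0.901, -0.285, -0.328], [-0.267, 0.959, -0.099], [0.342, -0.002, -0.94]]
force: [3.1, -2.5, -16.4]
finger_gap: 0.175
```

```bash
python3 -c "
from h import *
arc(-12,4,note='-');fit()"
```

```text
{'t': 8.9, 'deg': np.float64(38.971), 'rad': np.float64(50.155), 'ax': np.float64(74.334), 'tau': np.float64(-0.629), 'Fr': np.float64(10.326), 'Fa': np.float64(-2.284), 'gap': 0.175, 'yaw': np.float64(16.53), 'tilt': np.float64(20.025), 'note': '-'}
[[0.22, 0.89, -0.51], [0.13, 0.98, -0.35], [0.06, 1.03, -0.15], [-0.02, 1.04, 0.05]] rot [-0.002  0.    -0.   ]
D 0.441 M 0.324 t0 deg 71.0 res [ 0.013 -0.051  0.029  0.04  -0.036 -0.014  0.013  0.014  0.025 -0.016]
```

Call:
{"name": "servo_tool", "arguments": {
  "increments": [
    [[0.22, 0.89, -0.51], [0, 0, 0], -1],
    [[0.13, 0.98, -0.35], [0, 0, 0], -1],
    [[0.06, 1.03, -0.15], [0, 0, 0], -1],
    [[-0.02, 1.04, 0.05], [0, 0, 0], -1]
  ]
}}

```text
clock: 9.4
eef_pos: [0.5199, 0.1874, 0.1886]
orientation: [[-0.903, -0.284, -0.323], [-0.26, 0.959, -0.116], [0.343, -0.021, -0.939]]
force: [5.3, -14.8, -5.1]
finger_gap: 0.174
```

```bash
python3 -c "
from h import *
arc(12,6,note='-');fit()"
```

```text
{'t': 9.4, 'deg': np.float64(-0.295), 'rad': np.float64(49.922), 'ax': np.float64(74.145), 'tau': np.float64(-0.781), 'Fr': np.float64(4.644), 'Fa': np.float64(-0.891), 'gap': 0.174, 'yaw': np.float64(16.482), 'tilt': np.float64(20.058), 'note': '-'}
[[-0.03, -1.04, 0.12], [-0.12, -0.99, 0.32], [-0.18, -0.9, 0.5], [-0.24, -0.77, 0.67], [-0.29, -0.6, 0.8], [-0.33, -0.41, 0.9]] rot [-0.019 -0.    -0.007]
D 0.443 M 0.329 t0 deg 71.1 res [ 0.005 -0.056  0.03   0.043 -0.034 -0.015  0.009  0.007  0.026 -0.01
 -0.026]
```

Call:
{"name": "servo_tool", "arguments": {
  "increments": [
    [[-0.03, -1.04, 0.12], [-0.019, 0, -0.007], -1],
    [[-0.12, -0.99, 0.32], [0, 0, 0], -1],
    [[-0.18, -0.9, 0.5], [0, 0, 0], -1],
    [[-0.24, -0.77, 0.67], [0, 0, 0], -1],
    [[-0.29, -0.6, 0.8], [0, 0, 0], -1],
    [[-0.33, -0.45, 0.9], [0, 0, 0], -1],
    [[-0.35, -0.2, 0.95], [0, 0, 0], -1]
  ]
}}

```text
clock: 10.28
eef_pos: [0.5338, 0.1419, 0.1528]
orientation: [[-0.902, -0.285, -0.324], [-0.271, 0.959, -0.088], [0.336, 0.008, -0.942]]
force: [-0.6, -0.7, 8.4]
finger_gap: 0.175
```

```bash
python3 -c "
from h import *
arc(12,2,note='+');fit()"
```

```text
{'t': 10.275, 'deg': np.float64(73.499), 'rad': np.float64(49.934), 'ax': np.float64(74.475), 'tau': np.float64(0.419), 'Fr': np.float64(-3.039), 'Fa': np.float64(0.795), 'gap': 0.175, 'yaw': np.float64(16.531), 'tilt': np.float64(19.621), 'note': '+'}
[[-0.3, -0.2, 0.98], [-0.35, 0.02, 0.98]] rot [0.007 0.008 0.003]
D 0.44 M 0.33 t0 deg 72.1 res [ 0.005 -0.057  0.028  0.046 -0.026 -0.006  0.017  0.013  0.028 -0.009
 -0.027 -0.029]
```

Call:
{"name": "servo_tool", "arguments": {
  "increments": [
    [[-0.3, -0.2, 0.98], [0.007, 0.008, 0], -1],
    [[-0.35, 0.02, 0.98], [0, 0, 0], -1],
    [[0.35, 0, -0.9], [0, 0, 0], -1],
    [[0.35, 0.0, -0.98], [0, 0, 0], -1],
    [[0.35, 0.15, -0.98], [0, 0, 0], -1]
  ]
}}

```text
clock: 10.9
eef_pos: [0.5326, 0.1454, 0.1634]
orientation: [[-0.9, -0.284, -0.331], [-0.272, 0.959, -0.086], [0.341, 0.013, -0.94]]
force: [0.7, 14.1, -19.3]
finger_gap: 0.175
```

```bash
python3 -c "
from h import *
arc(2,1,note='-');fit()"
```

```text
{'t': 10.9, 'deg': np.float64(60.732), 'rad': np.float64(50.655), 'ax': np.float64(74.369), 'tau': np.float64(-0.496), 'Fr': np.float64(20.778), 'Fa': np.float64(-4.673), 'gap': 0.175, 'yaw': np.float64(16.526), 'tilt': np.float64(19.954), 'note': '-'}
[[-0.03, -0.03, 0.19]] rot [0.012 0.002 0.005]
D 0.439 M 0.33 t0 deg 71.9 res [ 0.006 -0.056  0.03   0.047 -0.026 -0.006  0.016  0.013  0.027 -0.01
 -0.028 -0.029  0.007]
```

```bash
python3 -c "
from h import *
arc(5.7,2,log=False)"
```

```text
{'t': 10.9, 'deg': np.float64(60.732), 'rad': np.float64(50.655), 'ax': np.float64(74.369), 'tau': np.float64(-0.496), 'Fr': np.float64(20.778), 'Fa': np.float64(-4.673), 'gap': 0.175, 'yaw': np.float64(16.526), 'tilt': np.float64(19.954), 'note': ''}
[[-0.13, -0.17, 0.46], [-0.16, -0.18, 0.44]] rot [0.012 0.002 0.005]
```

Call:
{"name": "servo_tool", "arguments": {
  "increments": [
    [[-0.13, -0.17, 0.46], [0.012, 0, 0.005], -1],
    [[-0.16, -0.18, 0.48], [0, 0, 0], -1],
    [[0, 0, 0], [0, 0, 0], -1],
    [[0, 0, 0], [0, 0, 0], -1]
  ]
}}

```text
clock: 11.4
eef_pos: [0.5335, 0.1428, 0.1566]
orientation: [[-0.902, -0.284, -0.324], [-0.268, 0.959, -0.095], [0.338, 0.001, -0.941]]
force: [1.0, 3.5, -4.7]
finger_gap: 0.169
```

```bash
python3 -c "
from h import *
R,g,l,a,th=st(log=False); arc(72-np.degrees(th),1,log=False)"
```

```text
{'t': 11.4, 'deg': np.float64(68.891), 'rad': np.float64(50.084), 'ax': np.float64(74.426), 'tau': np.float64(-0.141), 'Fr': np.float64(4.397), 'Fa': np.float64(-1.99), 'gap': 0.169, 'yaw': np.float64(16.525), 'tilt': np.float64(19.767), 'note': ''}
{'t': 11.4, 'deg': np.float64(68.891), 'rad': np.float64(50.084), 'ax': np.float64(74.426), 'tau': np.float64(-0.141), 'Fr': np.float64(4.397), 'Fa': np.float64(-1.99), 'gap': 0.169, 'yaw': np.float64(16.525), 'tilt': np.float64(19.767), 'note': ''}
[[-0.05, -0.08, 0.26]] rot [0.001 0.005 0.001]
```

Call:
{"name": "servo_tool", "arguments": {
  "increments": [
    [[-0.08, -0.1, 0.38], [0, 0, 0], -1],
    [[0, 0, 0], [0, 0, 0], -1],
    [[0, 0, 0], [0, 0, 0], -1],
    [[0, 0, 0], [0, 0, 0], -1]
  ]
}}

```text
clock: 11.9
eef_pos: [0.5338, 0.1419, 0.1539]
orientation: [[-0.903, -0.284, -0.323], [-0.268, 0.959, -0.094], [0.336, 0.001, -0.942]]
force: [1.4, 3.9, -1.1]
finger_gap: 0.172
```

```bash
python3 -c "
from h import *
R,g,l,a,th=st(log=False)
im=r.get_image('scene');c=cam('scene')
for t,col in((72,(255,0,0)),):
  for u in proj(c,W(P0,[hp(np.radians(t),d) for d in(.02,.07,.097)]))*1.0: cv2.circle(im,tuple(int(v) for v in u),2,col,-1)
cv2.imwrite('pics/s2.png',cv2.resize(im[120:300,150:470],None,fx=2.4,fy=2.4)[:,:,::-1])
o=r.get_obs();print(np.abs(o['qvel']).max());st(log=False)"
```

```text
{'t': 11.9, 'deg': np.float64(72.191), 'rad': np.float64(50.099), 'ax': np.float64(74.427), 'tau': np.float64(0.022), 'Fr': np.float64(3.355), 'Fa': np.float64(-2.404), 'gap': 0.172, 'yaw': np.float64(16.52), 'tilt': np.float64(19.653), 'note': ''}
0.0015875057224251927
{'t': 11.95, 'deg': np.float64(72.132), 'rad': np.float64(50.093), 'ax': np.float64(74.436), 'tau': np.float64(-0.08), 'Fr': np.float64(3.577), 'Fa': np.float64(-2.622), 'gap': 0.171, 'yaw': np.float64(16.522), 'tilt': np.float64(19.648), 'note': ''}
```

View pics/s2.png

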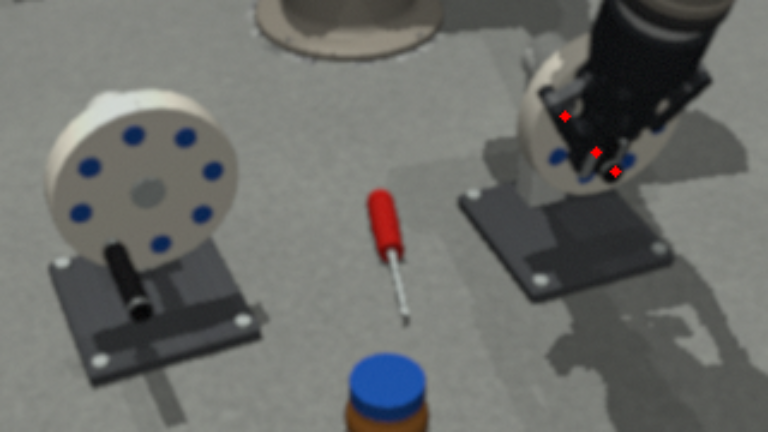

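Crop: the fingers hold the handle, its tip is at (614,172), right where the model puts it at 72°, and the other things look undisturbed. Everything is at rest, so I hand in.

```bash
python3 -c "
from h import *
r.hand_in()"
```

```text
the job is handed in; nothing more can be done
```

I balanced the left wheel, the one with the orange puck, and handed the job in. The gripper is still holding its black handle, with the heavy side straight down by my estimate.

- **Turning and feeling:** I turned the wheel about 335° one way from where it stood. From there I went back about 135°, then forward and back once more across the resting angle. I measured the effort 13 times in motion, in both directions.
- **Heavy side:** the fit gives a bearing drag of 0.44 N m and a heavy-side pull of 0.33 N m, both in line with the values given. It puts the heavy side at the bottom when the wheel angle is 72°, which I estimate is good to about 2–3°.
- **Last checks:** the wheel stands at 72.1° and the arm is at rest, with joint speeds under 0.002 rad/s. The force left on the handle is only a few newtons. About 12 s of the 64 s were used. In the last scene crop the handle sits where 72° should put it. The other wheel, the jar and the screwdriver look untouched there; the pucks were outside that crop.
- **What disagreed:**
  - The traced circle's centre was about 6.5 mm off the one I measured from the pictures, mostly in height. I used the traced centre for all angles and the final pose.
  - Single effort readings strayed up to 0.06 N m from the fit.

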